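# Slide the drip tray home under the grill

## Robot

A 7-joint arm with a two-finger parallel gripper is mounted at the origin on the work surface. World frame = base frame: x ahead of the robot, y to its left, z up, the work surface at z = 0. Lengths are in m, angles in degrees, forces in N, time in s.
With the tool pointing down it reaches from about 0.425 to 0.875 m from the base axis. Payload 4.7 kg.
Tool frame: the origin (TCP) lies midway between the tips of the shut fingers; the grasp point (between the pads) lies 19 mm behind it; z points along the fingers, x is the direction in which the jaws open and shut, and the axes are right-handed (so a half turn about z gives the same grasp; the last joint's range is limited). The gripper opens to 87 mm and grips with 3 to 60 N. Pads are 19 mm wide; open, the fingers measure 117 mm over their backs; the gripper's body (75 mm by 190 mm) begins 51 mm behind the grasp point.
Start: joints at [73.975, 18.392, -4.016, 83.108, 1.295, 78.541, -3.26], TCP at [0.188, -0.622, 0.223] pointing down, gripper open.
Joint ranges: [-163.93, 163.93], [-17.29, 119.83], [-79.2, 71.16], [3.27, 140.29], [-89.18, 269.18], [5.43, 117.66], [-154.24, 154.24]. Speed limits (degrees/s): [147.25, 147.25, 180, 180, 180, 180, 180].

## Interface

Orientations are given as [roll, pitch, yaw] about the fixed x, y, z axes, in that order (R = Rz(yaw) Ry(pitch) Rx(roll)).
In Python, from cell import telemetry, optics, env gives the robot as it stands.
- The arm moves only by the tool arm_command, never from a script. Its arguments are lists of equal length, an entry for each row: "translation": the shift along the tool's x, y, z in cm, a list of three; "twist": the turn about the tool's z in degrees. In form: {"translation": [[x, y, z], ...], "twist": [twist, ...]}. A call has 1 to 10 rows; each row shifts and turns the pose as measured when the row begins, along the tool's axes as they then stand; what a row does not reach is not made up. A row lasts 1/8 s, in which the tool goes at most 62.5 mm and 10.7 degrees, less where a joint would pass 70% of its speed; a pose out of reach is approached as far as the arm can. A call is refused whole if a number of a shift passes 6.25 or a number of a turn 10.7, either way. A call with a gripper value outside its range is refused whole. "grip" is the opening in per cent of the stroke, from 0 (shut) to 100 (fully open), set as the call begins (left out, the last holds). The fingers move at their own pace and stop on an object; "force" is the grip in N (left out, the last holds). Time passes only in rows, so rows that do not move let the fingers close. It gives the time, the measured TCP pose, the force and the opening at its end, in the units of the state.
- telemetry.get_obs(): the state, without advancing time (a new reading comes with each control period).
- optics.read_camera(name): name is "side" or "top"; returns a dict with "img" (400x640x3 uint8, blue, green, red), "fx", "fy", "cx", "cy" (pixels), "extrinsics" (4x4, takes a point from camera to world coordinates). Camera axes: x right, y up, looking along -z (the intrinsics and any distortion apply to the point x, -y, -z); pixel columns grow to the right and rows downward; lengths in m; the calibration is good to about 2 mm. A picture is of the moment at which its call begins. There is no depth.
- env.sign_off(): hands the job in, once; it reports no verdict.
The state is a dict: "time_s": time; "qpos": joint angles; "joint_velocities": joint speeds; "effort": joint torques, N m; "tool_pos": TCP position; "tool_rot": TCP orientation; "force": force on the tool from outside, world axes, zero at the start; "wrist_torque": the same for the moment, N m; "grip_width": finger opening in m.
Only numpy, scipy, OpenCV 4.12 (cv2) and the standard library are available. Lean on these libraries where they do the work, as an engineer would, in place of code of your own. Each camera call takes 0.05 s, during which the arm holds its last target. There are 200 camera calls.

## Task

Fit the loose drip tray back into the low opening at the front of the tabletop grill: feel for the guide inside the opening, let it line the tray up, and slide the tray gently all the way home until it has pressed the sprung plate at the back and stops solid, never forcing it. Leave it there, flat on the shelf, let go, and do not disturb the other things on the shelf.

Things in the scene. Friction and masses are not known exactly. Their poses are not given: they have to be found in the camera images.
- grill: Tabletop grill with a steel body and dark ribbed plate on top, fixed, 220 deep (its x) x 280 wide (its y) x 93 high. Origin: centre of its underside, at shelf height. Its front, with the mouth, faces its own -x; +y is the left-hand side as seen when looking in along +x. Its front face is the plane x = -110.
- mouth (a point): Middle of the mouth in the grill's front face, at shelf height; axes as the grill's, +x points straight in. The mouth is a dark opening 180 wide (y -90 to +90) and 45 high without a floor: the tray slides in on the shelf itself. The hidden channel inside is narrower and rarely in the middle, so enter about 45 deep near the -y side, then move to +y until the tray's side meets the long +y rail.
- channel (a point): Nominal middle of the hidden channel, 60 behind the front face; axes as the grill's. It is 123 wide between two upright steel rails 6 thick along x, blunt at the front. The +y rail begins 10 behind the face, the -y rail 60 behind it. The true channel lies up to 18 to either side (y) of this point, not measured: it must be felt. More than 30 N on rails or stop damages them.
- stop (a point): Nominal place of the solid stop for the tray's nose, in the middle, 150 behind the front face; axes as the grill's. The true stop lies up to 12 nearer or deeper, not measured; 10 before it the nose meets the weak sprung plate. Rails and stop do not give.
- catch (a joint): Travel of the small sprung plate at the back of the hidden channel, in m: 0 free, about 0.010 when the tray's nose has pushed it back to the solid stop. Its spring is weak (below 1 N), less than the tray's friction on the shelf, so the tray stays when let go.
- tray_handle (a point): Centre of the black upright fin handle of the drip tray, half-way up (19 above the tray's underside). The fin is 46 long (tray x), 14 thick (tray y), 38 high from the shelf, to be pinched across its thickness from above. Axes are the tray's: +x points from the handle to the pan and its nose. The tray weighs about 0.4 kg and lies on the shelf, nose roughly to the grill.
- tray_pan (a point): Centre of the tray's shallow aluminium pan, 10 above its underside, same axes as the handle's point. The pan is open-topped, 150 long (x) x 120 wide (y) x 20 high; the handle's centre lies 125 from the pan's centre in -x, and so 200 from the nose. A stalk 14 wide and 12 high joins them. When home, the pan's handle end is within 12 of the grill's front face.
- jar: Bystander: empty glass jar with aluminium lid, 72 across, 120 high; origin centre of underside.
- grinder: Bystander: wooden pepper grinder, 56 across, 174 high; origin centre of underside.
- scoop: Bystander: green plastic scoop, bowl 60 x 45 x 30, handle 85 long to its -x; origin under the bowl's centre.
- mug: Bystander: mug 80 across, 90 high; origin centre of underside.
- turntable: Bystander: clear acrylic turntable 190 across, 22 high, carrying the sauce bottle and the salt bowl; origin centre of underside.
- sauce_bottle: Bystander: amber bottle 52 across, 160 high, on the turntable; origin centre of underside.
- salt_bowl: Bystander: small white bowl 68 across, 40 high, on the turntable; origin centre of underside.

How it is judged:
By the outcome, as a careful person would: the job done as asked, in the order asked, and still so for the second after the job is handed in, with the robot touching nothing.
It also fails if it takes over 51 s, if anything falls off the work surface, if the arm or the gripper's body presses on something with over 40 N, if the wrist force passes 120 N, or if a joint passes its speed limit or range.

## Working session

There is one attempt and no reset: what is moved stays moved. The work goes in short steps, Python scripts to look and compute and a tool call to move; the robot and the scene stay as the last step left them, time stands still between calls to the robot, and variables do not carry over. Pictures are saved under pics/ and viewed, about 8 in all and at most 12, crops included, and the job is handed in when it is done.

Besides the shell and the picture viewer there is one more tool, called after "Emit:" in YAML: its name, and indented under it one key for each argument. arm_command: Moves the arm, as the interface text tells. Its arguments: {"type":"object","properties":{"translation":{"type":"array","items":{"type":"array","items":{"type":"number"}}},"twist":{"type":"array","items":{"type":"number"}},"grip":{"type":"number"},"force":{"type":"number"}},"required":["translation","twist"]}

```bash
mkdir -p pics; ls
python3 - <<'E'
from cell import telemetry, optics
import cv2,numpy as np
o=telemetry.get_obs(); print(o)
for n in("top","side"):
    c=optics.read_camera(n); cv2.imwrite(f"pics/{n}0.png",c["img"]); print(n,{k:v for k,v in c.items() if k!="img"})
E
```

```text
pics
{'time_s': 0.0, 'qpos': array([73.97326694, 18.440037  , -4.01537506, 83.17436873,  1.29569379,
       78.5404962 , -3.26157742]), 'joint_velocities': array([ 0.08068999,  0.01869238,  0.0309438 ,  0.08658287,  0.0249058 ,
        0.08219651, -0.00220458]), 'effort': array([-7.61250885e-04, -4.91287100e+01, -4.04512407e-01, -3.12527382e+01,
       -6.38915668e-02,  4.36248269e-02,  1.86473567e-04]), 'tool_pos': array([ 0.18803303, -0.62163558,  0.22145509]), 'tool_rot': array([ 1.79993564e+02,  1.09621465e-01, -7.31651226e+01]), 'force': array([ 0.39808698,  0.23521441, -0.43011311]), 'wrist_torque': array([ 0.03094712, -0.00351645, -0.00547658]), 'grip_width': 0.08688915264842081}
top {'fx': 502.14322180448124, 'fy': 502.14322180448124, 'cx': 323.45294344549654, 'cy': 201.1059647479127, 'extrinsics': array([[-0.0288153 ,  0.98324582, -0.17999259,  0.2431589 ],
       [-0.99943556, -0.03145101, -0.01180627,  0.009547  ],
       [-0.01726942,  0.1795508 ,  0.98359711,  1.52500863],
       [ 0.        ,  0.        ,  0.        ,  1.        ]])}
side {'fx': 388.3725578993295, 'fy': 388.3725578993295, 'cx': 313.2362236782277, 'cy': 210.26600377171866, 'extrinsics': array([[ 0.99926433,  0.01387829, -0.03575174,  0.4868721 ],
       [-0.03552922,  0.6859704 , -0.72676151, -0.76251729],
       [ 0.01443842,  0.72749708,  0.68595884,  0.76887611],
       [ 0.        ,  0.        ,  0.        ,  1.        ]])}
```

View pics/top0.png

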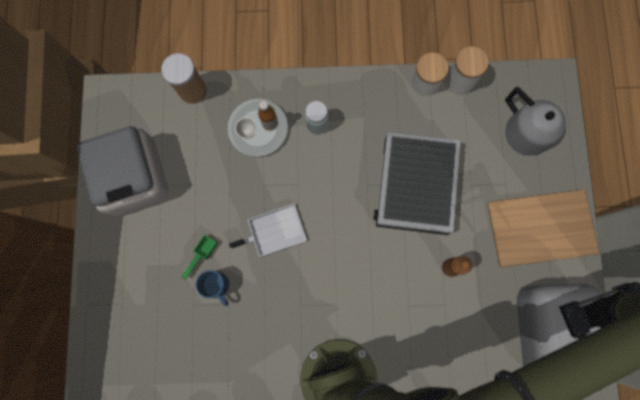

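View pics/side0.png

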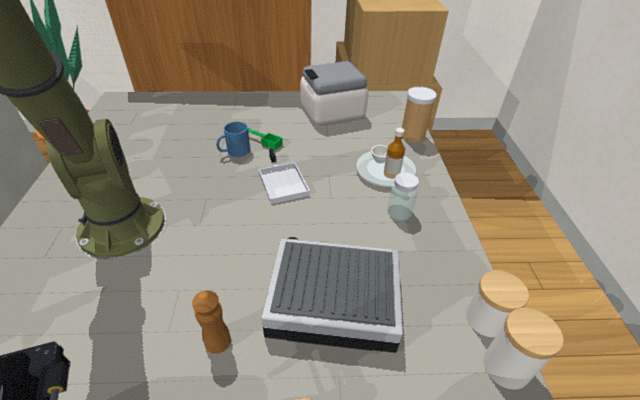

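Top view: grill at ~(420,183), its mouth on the left (world +y). The pan is at (278,230) with its handle at (238,243), the scoop at (200,255) and the mug at (212,285). The arm base is at the bottom.

```bash
cat > h.py <<'E'
import numpy as np,cv2
from cell import telemetry, optics
def ray(c,uv):
    uv=np.atleast_2d(uv).astype(float)
    d=np.c_[(uv[:,0]-c["cx"])/c["fx"],-(uv[:,1]-c["cy"])/c["fy"],-np.ones(len(uv))]
    E=c["extrinsics"]; return E[:3,3],d@E[:3,:3].T
def onz(c,uv,z):
    o,d=ray(c,uv); return o+d*((z-o[2])/d[:,2])[:,None]
def proj(c,P):
    E=c["extrinsics"]; p=(np.atleast_2d(P)-E[:3,3])@E[:3,:3]
    return np.c_[c["cx"]+c["fx"]*p[:,0]/-p[:,2],c["cy"]+c["fy"]*p[:,1]/p[:,2]]
E
python3 - <<'E'
from h import *
c=optics.read_camera("top");im=c["img"];g=cv2.cvtColor(im,cv2.COLOR_BGR2GRAY)
def rect(x0,y0,x1,y1,m,z,name):
    k=np.zeros_like(g);k[y0:y1,x0:x1]=m[y0:y1,x0:x1]
    cs=max(cv2.findContours(k,0,cv2.CHAIN_APPROX_NONE)[0],key=cv2.contourArea)
    W=onz(c,cs[:,0],z)[:,:2]*1000
    r=cv2.minAreaRect(W.astype(np.float32));print(name,np.round(r[0]),np.round(r[1]),round(r[2],2),cv2.minAreaRect(cs), np.round(cv2.boxPoints(r)).tolist())
for t in(150,165,180):rect(240,195,315,265,(g>t).astype(np.uint8),.02,"pan%d"%t)
for t in(40,55,70):rect(225,230,249,255,(g<t).astype(np.uint8),.038,"handle%d"%t)
for t in(140,150,160,170):rect(370,125,470,240,cv2.morphologyEx((g>t).astype(np.uint8),cv2.MORPH_CLOSE,np.ones((3,3))),.093,"grill%d"%t)
for t in(70,80,90):rect(385,137,458,230,(g<t).astype(np.uint8),.093,"plate%d"%t)
cr=np.hstack([cv2.resize(im[120:240,370:470],(400,480),interpolation=2),cv2.resize(im[180:280,225:325],(400,400),interpolation=2)[:480] if 0 else cv2.resize(im[160:280,225:325],(400,480),interpolation=2)])
cv2.imwrite("pics/crop1.png",cr)
E
```

```text
pan150 [435. 166.] [112. 133.] 17.08 ((278.6000061035156, 229.80001831054688), (36.68241500854492, 44.27188491821289), 71.56504821777344) [[362.0, 213.0], [401.0, 85.0], [508.0, 118.0], [469.0, 246.0]]
pan165 [435. 165.] [103. 129.] 19.66 ((278.6236877441406, 229.7216339111328), (33.672237396240234, 42.86210250854492), 68.96248626708984) [[365.0, 209.0], [409.0, 87.0], [506.0, 122.0], [462.0, 243.0]]
pan180 [463. 124.] [7. 3.] 61.61 ((292.0, 220.5), (1.0, 2.0), 90.0) [[460.0, 122.0], [463.0, 120.0], [466.0, 126.0], [464.0, 128.0]]
handle40 [397. 288.] [10. 37.] 16.84 ((237.00001525878906, 243.00001525878906), (3.162277936935425, 12.649110794067383), 71.56504821777344) [[387.0, 305.0], [398.0, 269.0], [407.0, 272.0], [396.0, 307.0]]
handle55 [396. 288.] [12. 42.] 16.85 ((236.89999389648438, 243.1999969482422), (4.110960960388184, 14.230249404907227), 71.56505584716797) [[384.0, 307.0], [396.0, 266.0], [408.0, 270.0], [396.0, 310.0]]
handle70 [396. 288.] [16. 44.] 16.86 ((236.90000915527344, 243.1999969482422), (5.375871658325195, 14.862703323364258), 71.56504821777344) [[382.0, 307.0], [395.0, 265.0], [410.0, 270.0], [398.0, 312.0]]
grill140 [ 496. -143.] [123.  36.] 9.23 ((382.40350341796875, 202.83822631835938), (41.97618103027344, 12.483268737792969), 77.61924743652344) [[432.0, -136.0], [438.0, -171.0], [559.0, -151.0], [553.0, -116.0]]Traceback (most recent call last):
  File "<stdin>", line 10, in <module>
  File "<stdin>", line 5, in rect
ValueError: max() iterable argument is empty
```

Run:
```python
from h import *
c=optics.read_camera("top");im=c["img"];g=cv2.cvtColor(im,cv2.COLOR_BGR2GRAY)
for t in(70,80,90):
    k=np.zeros_like(g);k[137:230,381:460]=(g<t)[137:230,381:460]
    cs=cv2.findContours(cv2.morphologyEx(k,cv2.MORPH_CLOSE,np.ones((5,5))),0,cv2.CHAIN_APPROX_NONE)[0]
    cs=max(cs,key=cv2.contourArea)
    r=cv2.minAreaRect((onz(c,cs[:,0],.093)[:,:2]*1000).astype(np.float32));print("plate",t,np.round(r[0]),np.round(r[1]),round(r[2],2),np.round(cv2.boxPoints(r)).tolist())
cv2.imwrite("pics/crop1.png",np.hstack([cv2.resize(im[120:240,370:470],(400,480),interpolation=2),cv2.resize(im[190:280,225:325],(400,480),interpolation=2)]))
s=optics.read_camera("side")["img"];cv2.imwrite("pics/crop2.png",cv2.resize(s[225:355,250:415],(790,622),interpolation=2)[:600])
```

```text
plate 70 [ 558. -256.] [184. 240.] 81.39 [[426.0, -329.0], [663.0, -365.0], [691.0, -184.0], [453.0, -148.0]]
plate 80 [ 558. -256.] [185. 244.] 81.32 [[423.0, -329.0], [665.0, -366.0], [693.0, -183.0], [451.0, -146.0]]
plate 90 [ 553. -268.] [215. 254.] 81.4 [[411.0, -355.0], [662.0, -393.0], [694.0, -181.0], [443.0, -143.0]]
```

View pics/crop1.png

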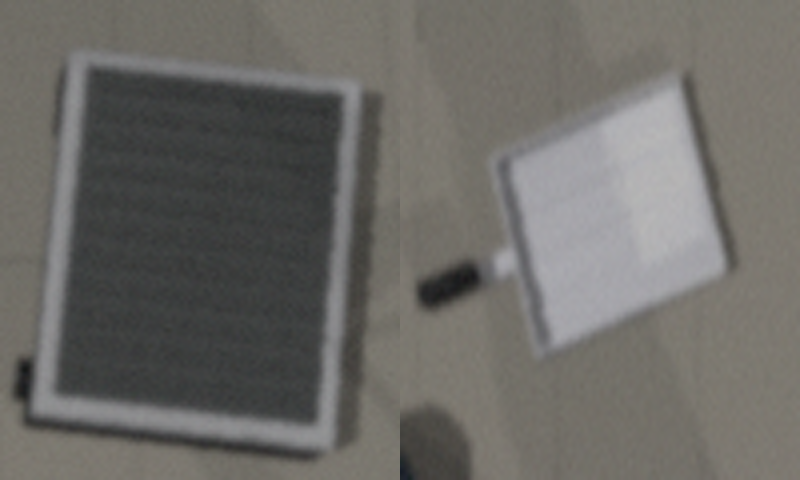

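View pics/crop2.png

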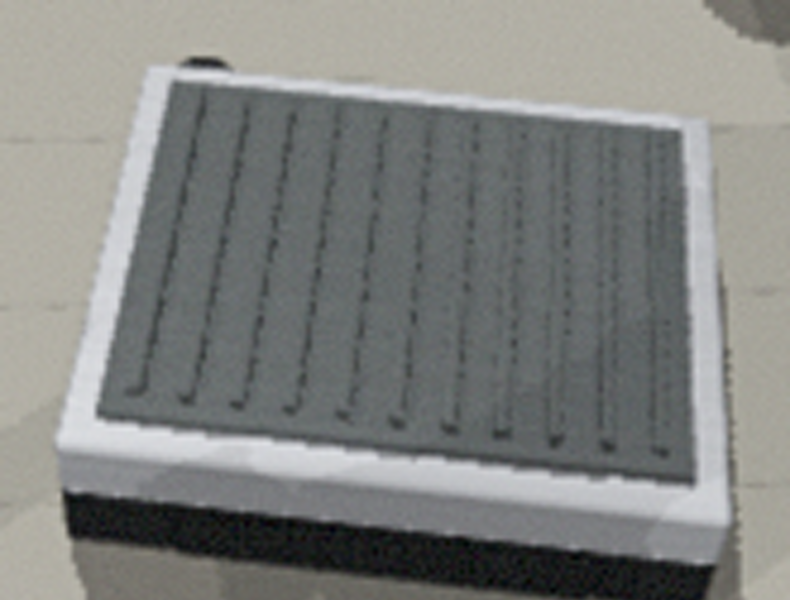

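Run:
```python
from h import *
a=optics.read_camera("top");b=optics.read_camera("side")
T=np.array([[30,415],[72,52],[358,80],[335,450]])/4+[370,120]-.4
S=np.array([[150,68],[708,118],[728,520],[60,440]])/4.788+[250,225]-.4
o1,d1=ray(a,T);o2,d2=ray(b,S);P=[]
for p,q in zip(d1,d2):
    t=np.linalg.lstsq(np.c_[p,-q],o2-o1,rcond=None)[0];A=o1+t[0]*p;B=o2+t[1]*q;print(np.round(A*1000),np.round(B*1000));P.append((A+B)/2)
P=np.array(P)*1000
print("centre",P.mean(0).round(1),"sides",[np.linalg.norm(P[i]-P[i-1]).round(1) for i in range(4)])
for z in(.07,.08,.09):
  Q=onz(a,T,z)*1000;R=onz(b,S,z)*1000
  for n,q in(("top",Q),("side",R)):
    w=(q[1]-q[0]+q[2]-q[3]);print(z,n,q.mean(0).round(1),"yaw(+y)",np.degrees(np.arctan2(w[1],w[0])).round(2),[np.linalg.norm(q[i]-q[i-1]).round(1) for i in range(4)])
# tray from side: pan rim in side
g=b["img"];h=cv2.cvtColor(g,cv2.COLOR_BGR2HSV)
cv2.imwrite("pics/crop3.png",cv2.resize(g[140:210,245:325],(800,700),interpolation=2)[:600])
```

```text
[ 438. -127.   75.] [ 442. -126.   75.]
[ 710. -171.   80.] [ 715. -171.   81.]
[ 682. -383.   78.] [ 683. -383.   78.]
[ 405. -344.   83.] [ 410. -342.   84.]
centre [ 560.4 -255.9   79.2] sides [np.float64(218.9), np.float64(276.5), np.float64(214.0), np.float64(277.8)]
0.07 top [ 560.3 -257.9   70. ] yaw(+y) -8.54 [np.float64(221.8), np.float64(278.2), np.float64(214.7), np.float64(280.4)]
0.07 side [ 563.4 -248.8   70. ] yaw(+y) -8.66 [np.float64(215.0), np.float64(280.7), np.float64(219.9), np.float64(280.2)]
0.08 top [ 558.2 -256.1   80. ] yaw(+y) -8.54 [np.float64(220.3), np.float64(276.3), np.float64(213.2), np.float64(278.5)]
0.08 side [ 562.3 -256.2   80. ] yaw(+y) -8.66 [np.float64(211.9), np.float64(276.7), np.float64(216.8), np.float64(276.1)]
0.09 top [ 556.  -254.3   90. ] yaw(+y) -8.54 [np.float64(218.8), np.float64(274.4), np.float64(211.7), np.float64(276.5)]
0.09 side [ 561.2 -263.5   90. ] yaw(+y) -8.66 [np.float64(208.8), np.float64(272.6), np.float64(213.6), np.float64(272.1)]
```

View pics/crop3.png

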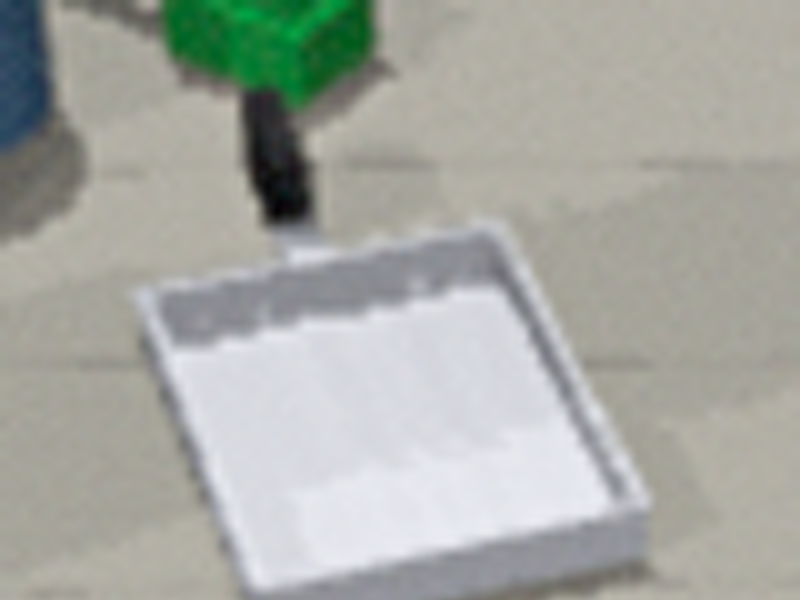

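Run:
```python
from h import *
a=optics.read_camera("top");b=optics.read_camera("side");g=a["img"];h=cv2.cvtColor(g,cv2.COLOR_BGR2HSV)
# pan corners from crop views
T=np.array([[493,155],[685,75],[728,270],[543,352]],float);T=(T-[400,0])/[4,480/90]+[225,190]-.4
S=np.array([[490,222],[648,497],[255,590],[145,295]])/10+[245,140]-.4
for n,c,U in(("top",a,T),("side",b,S)):
    q=onz(c,U,.02)*1000;w=q[1]-q[0]+q[2]-q[3];print(n,q.mean(0).round(1),"yaw",np.degrees(np.arctan2(w[1],w[0])).round(2),[np.linalg.norm(q[i]-q[i-1]).round(1) for i in range(4)],q[:,:2].round().tolist())
x=np.array([np.cos(np.radians(-72.7)),np.sin(np.radians(-72.7)),0])
for H in([.396,.288,.038],[.400,.290,.038]):
    H=np.array(H);print("fin top ends in crop3",((proj(b,[H-.023*x,H+.023*x,H+.023*x-[0,0,.026]])+.4-[245,140])*10).round())
print("mug", (onz(a,[[211,284]],.09)*1000).round(), "rim right",(onz(a,[[228,285]],.09)*1000).round(),"scoop",(onz(a,[[206,244]],.03)*1000).round(),"grinder",(onz(a,[[452,267]],.17)*1000).round(),"jar",(onz(a,[[316,109]],.12)*1000).round(),"bottle",(onz(a,[[265,106]],.18)*1000).round())
```

```text
top [436.1 168.4  20. ] yaw -73.74 [np.float64(119.0), np.float64(152.5), np.float64(116.6), np.float64(145.7)] [[472.0, 259.0], [513.0, 112.0], [401.0, 82.0], [359.0, 221.0]]
side [438.2 172.3  20. ] yaw -72.49 [np.float64(114.9), np.float64(146.3), np.float64(121.6), np.float64(146.8)] [[470.0, 261.0], [518.0, 122.0], [403.0, 83.0], [362.0, 224.0]]
fin top ends in crop3 [[242.  91.]
 [278. 168.]
 [282. 234.]]
fin top ends in crop3 [[254.  87.]
 [291. 165.]
 [295. 230.]]
mug [[277. 352.  90.]] rim right [[273. 304.  90.]] scoop [[398. 383.  30.]] grinder [[ 302. -312.  170.]] jar [[776.  40. 120.]] bottle [[768. 183. 180.]]
```

```bash
cat >> h.py <<'E'
def plan(*wps):
    """wps: (x,y,z mm, yaw, nrows); prints rows from the current pose"""
    o=telemetry.get_obs();p=o["tool_pos"]*1000;y=o["tool_rot"][2];tr=[];tw=[]
    for X,Y,Z,yaw,n in wps:
        q=np.array([X,Y,Z]);dp=(q-p)/n;dy=((yaw-y+180)%360-180)/n
        for i in range(n):
            c,s=np.cos(np.radians(y)),np.sin(np.radians(y))
            tr.append([round(float(v)/10,2) for v in (c*dp[0]+s*dp[1],s*dp[0]-c*dp[1],-dp[2])]);tw.append(round(-dy,1));y+=dy
        p=q
    print(tr,tw)
E
python3 -c "
from h import *
plan((470,-400,225,-35,6),(590,-180,225,-10,4))"
```

```text
[[-2.18, -5.57, -0.04], [-1.55, -5.78, -0.04], [-0.9, -5.91, -0.04], [-0.24, -5.98, -0.04], [0.42, -5.97, -0.04], [1.08, -5.88, -0.04], [-0.7, -6.23, -0.0], [-0.02, -6.26, -0.0], [0.67, -6.23, -0.0], [1.34, -6.12, -0.0]] [np.float64(-6.4), np.float64(-6.4), np.float64(-6.4), np.float64(-6.4), np.float64(-6.4), np.float64(-6.4), np.float64(-6.2), np.float64(-6.2), np.float64(-6.2), np.float64(-6.2)]
```

Emit:
arm_command:
  translation:
    - [-2.2,-5.6,0]
    - [-1.5,-5.8,0]
    - [-0.9,-5.9,0]
    - [-0.2,-6,0]
    - [0.4,-6,0]
    - [1.1,-5.9,0]
    - [-0.7,-6.2,0]
    - [0,-6.2,0]
    - [0.7,-6.2,0]
    - [1.3,-6.1,0]
  twist: [-6.4,-6.4,-6.4,-6.4,-6.4,-6.4,-6.2,-6.2,-6.2,-6.2]
  grip: 60

```text
time_s: 1.7
tool_pos: [0.5891, -0.1774, 0.2213]
tool_rot: [179.7, -0.1, -8.8]
force: [1.0, -0.1, -0.3]
grip_width: 0.0522
```

```bash
python3 -c "
from h import *
o=telemetry.get_obs();print(o['tool_pos'],o['tool_rot'],o['qpos'],o['force'])
plan((560,80,220,5,5),(397,295,200,17,5))"
```

```text
[ 0.58914661 -0.17736183  0.2213177 ] [ 1.79673196e+02 -1.27688434e-01 -8.79098146e+00] [ 39.28671776  16.53371091 -30.75360007  87.78951321   8.89112226
  77.90802669  -1.0630341 ] [ 1.02573718 -0.06267386 -0.32687174]
[[-1.36, -5.0, 0.03], [-1.12, -5.06, 0.03], [-0.88, -5.11, 0.03], [-0.63, -5.14, 0.03], [-0.38, -5.17, 0.03], [-2.87, -4.57, 0.4], [-2.68, -4.68, 0.4], [-2.48, -4.79, 0.4], [-2.28, -4.89, 0.4], [-2.07, -4.98, 0.4]] [np.float64(-2.8), np.float64(-2.8), np.float64(-2.8), np.float64(-2.8), np.float64(-2.8), np.float64(-2.4), np.float64(-2.4), np.float64(-2.4), np.float64(-2.4), np.float64(-2.4)]
```

Emit:
arm_command:
  translation:
    - [-1.4,-5,0]
    - [-1.1,-5.1,0]
    - [-0.9,-5.1,0]
    - [-0.6,-5.1,0]
    - [-0.4,-5.2,0]
    - [-2.9,-4.6,0.4]
    - [-2.7,-4.7,0.4]
    - [-2.5,-4.8,0.4]
    - [-2.3,-4.9,0.4]
    - [-2.1,-5,0.4]
  twist: [-2.8,-2.8,-2.8,-2.8,-2.8,-2.4,-2.4,-2.4,-2.4,-2.4]

```text
time_s: 2.95
tool_pos: [0.3868, 0.3108, 0.1996]
tool_rot: [179.7, -0.5, 18.3]
force: [0.2, -0.0, 0.4]
grip_width: 0.0521
```

```bash
python3 -c "
from h import *
o=telemetry.get_obs();print(o['tool_pos'],o['tool_rot'],o['qpos'],o['force'])
plan((397,295,110,17,3),(397,295,90,17,1))
for n in('top','side'):
    c=optics.read_camera(n);u=proj(c,o['tool_pos'])[0];print(n,u);cv2.imwrite('pics/%s1.png'%n,c['img'])"
```

```text
[0.3867806  0.31083417 0.19963125] [179.65963991  -0.53322524  18.28162941] [ 11.69753288   2.99178744 -54.79685072 105.04484781   3.11435708
  72.91129638 -25.68226836] [ 0.24503524 -0.00963488  0.38576144]
[[0.16, 0.61, 2.99], [0.16, 0.61, 2.99], [0.17, 0.61, 2.99], [0.0, 0.0, 2.0]] [np.float64(0.4), np.float64(0.4), np.float64(0.4), np.float64(-0.0)]
top [217.08841498 241.12271439]
side [264.52295649 103.51103164]
```

Emit:
arm_command:
  translation:
    - [0.3,0.9,3]
    - [0.3,0.9,3]
    - [0,0,3]
    - [0,0,0]
  twist: [0.6,0.6,0,0]

```text
time_s: 3.55
tool_pos: [0.3963, 0.3001, 0.1091]
tool_rot: [179.7, -0.7, 17.8]
force: [0.3, -0.1, 0.1]
grip_width: 0.052
```

```bash
python3 -c "
from h import *
o=telemetry.get_obs();print(o['tool_pos'],o['tool_rot'])
plan((397,295,12,17,4))
c=optics.read_camera('side');print(proj(c,o['tool_pos']));a=optics.read_camera('top')
cv2.imwrite('pics/s2.png',np.vstack([cv2.resize(c['img'][80:230,200:400],(800,600),interpolation=2)]))"
```

```text
[0.39634439 0.30007899 0.10914018] [179.70895753  -0.70596716  17.75689743]
[[-0.02, 0.13, 2.43], [-0.02, 0.13, 2.43], [-0.02, 0.13, 2.43], [-0.02, 0.13, 2.43]] [np.float64(0.2), np.float64(0.2), np.float64(0.2), np.float64(0.2)]
[[269.4446897  131.51580657]]
```

View pics/s2.png

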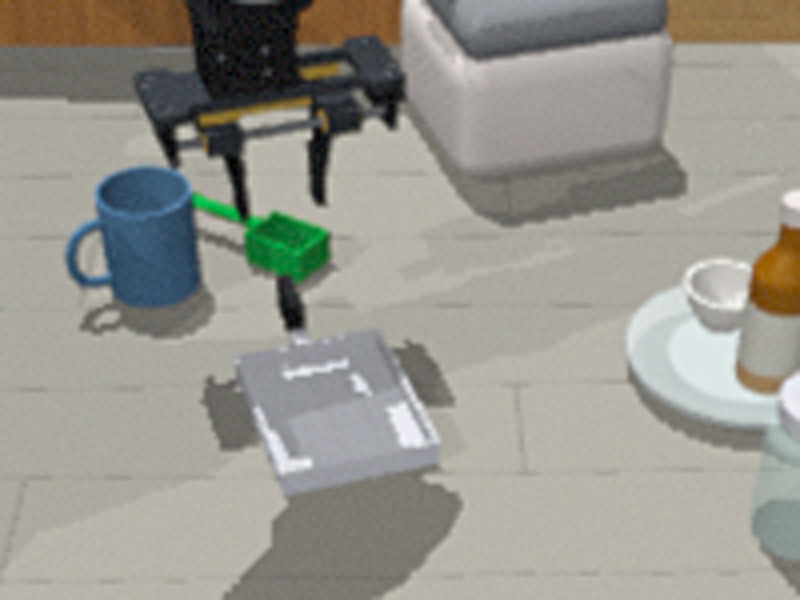

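The side view shows the open fingers straddling the line of the fin at (290,300). The mug is at (148,235), left of the gripper body, and the scoop is behind it at (290,245). Descending in steps.

Emit:
arm_command:
  translation:
    - [0,0.3,2.5]
    - [0,0.3,2.5]
    - [0,0.1,2.3]
    - [0,0,0]
  twist: [0.4,0.4,0,0]

```text
time_s: 4.15
tool_pos: [0.4077, 0.2978, 0.0443]
tool_rot: [179.8, -1.7, 16.8]
force: [-0.3, -0.1, -0.2]
grip_width: 0.0523
```

```bash
python3 -c "
from h import *
o=telemetry.get_obs();print(o['tool_pos'],o['tool_rot'],o['force'])
plan((398,294,14,17,2))"
```

```text
[0.40771417 0.29783059 0.04434178] [179.833231    -1.74171569  16.81231383] [-0.32702854 -0.0866063  -0.18564362]
[[-0.52, 0.04, 1.52], [-0.52, 0.04, 1.52]] [np.float64(-0.1), np.float64(-0.1)]
```

Emit:
arm_command:
  translation:
    - [-0.9,0.2,0.8]
    - [0,0,0]
  twist: [0,0]

```text
time_s: 4.4
tool_pos: [0.401, 0.2943, 0.0384]
tool_rot: [179.9, -2.0, 16.8]
force: [-0.7, -1.2, 0.6]
grip_width: 0.0519
```

```bash
python3 -c "
from h import *
o=telemetry.get_obs();print(o['tool_pos'],o['tool_rot'],o['force'],o['qpos'])
plan((398,294,14,17,2))"
```

```text
[0.40102472 0.29434748 0.03838726] [179.8543948   -1.98260878  16.81515061] [-0.70200454 -1.16766406  0.61402411] [  7.33578085  15.10203888 -51.57135353 116.04142888  15.9242251
  53.75833043 -35.63989282]
[[-0.15, -0.03, 1.22], [-0.15, -0.03, 1.22]] [np.float64(-0.1), np.float64(-0.1)]
```

Emit:
arm_command:
  translation:
    - [-0.2,0,0.8]
    - [-0.1,0,0.8]
    - [-0.1,0,0.5]
    - [0,0,0]
  twist: [0,0,0,0]

```text
time_s: 4.9
tool_pos: [0.3986, 0.2936, 0.017]
tool_rot: [179.8, -2.1, 16.8]
force: [-1.1, -0.2, 0.6]
grip_width: 0.0522
```

```bash
python3 -c "
from h import *
o=telemetry.get_obs();print(o['tool_pos'],o['tool_rot'],o['force'],o['qpos'])
plan((398,294,14,17,2))"
```

```text
[0.3985513  0.29363904 0.01696327] [179.84968728  -2.11305174  16.80607751] [-1.12572222 -0.2157475   0.55244278] [  6.06083904  16.86651112 -50.59328962 117.33211536  18.08629448
  51.31711482 -37.58658506]
[[-0.02, -0.03, 0.15], [-0.02, -0.03, 0.15]] [np.float64(-0.1), np.float64(-0.1)]
```

Emit:
arm_command:
  translation:
    - [0,0,0.3]
    - [0,0,0]
    - [0,0,0]
    - [0,0,0]
    - [0,0,0]
  twist: [0,0,0,0,0]
  grip: 0
  force: 12

```text
time_s: 5.52
tool_pos: [0.399, 0.294, 0.0141]
tool_rot: [179.9, -2.1, 16.8]
force: [-0.3, 0.4, 0.3]
grip_width: 0.0145
```

```bash
python3 -c "
from h import *
o=telemetry.get_obs();print(o['tool_pos'],o['tool_rot'],o['force'],o['wrist_torque'],o['grip_width'])
b=optics.read_camera('side')
cv2.imwrite('pics/s3.png',cv2.resize(b['img'][110:220,200:350],(800,587),interpolation=2))"
```

```text
[0.39902442 0.29403345 0.01408162] [179.86959529  -2.14162365  16.80996741] [-0.34115569  0.4413739   0.33246044] [-0.07902209  0.13788841  0.07162558] 0.014483046323838922
```

View pics/s3.png

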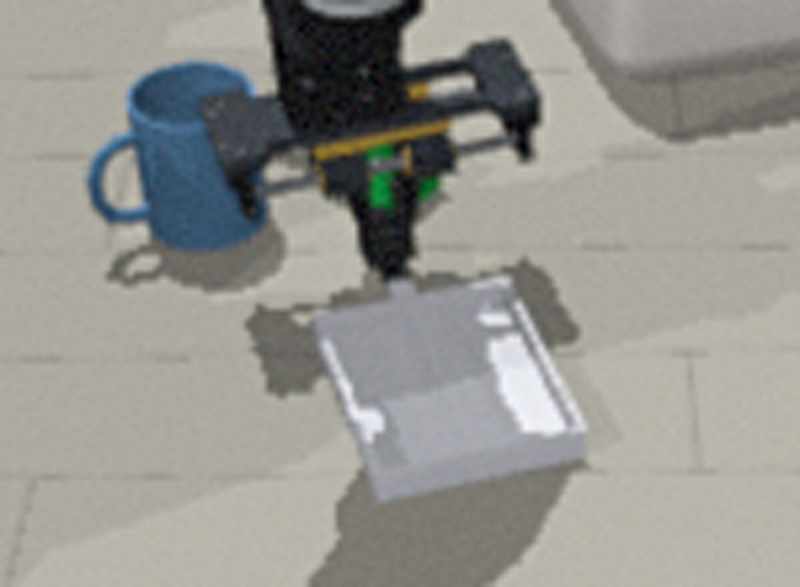

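The fin is gripped (14.5 mm wide) and the gripper is clear of the mug. Sliding the tray to the front of the mouth.

```bash
cat >> h.py <<'E'
M=np.array([576.5,-147.2]);GY=-8.6
gx=np.array([np.cos(np.radians(GY-90)),np.sin(np.radians(GY-90))]);gy=np.array([-gx[1],gx[0]])
def W(d,y): return tuple(M+gx*(d-205)+gy*y)   # TCP for nose depth d, lateral y
def st():
    o=telemetry.get_obs();p=o["tool_pos"]*1000;r=p[:2]-M
    f=o["force"];print("t",round(o["time_s"],2),"d %.1f y %.1f z %.1f"%(r@gx+205,r@gy,p[2]),"yaw %.2f"%(o["tool_rot"][2]-GY),"rp",o["tool_rot"][:2].round(2),"f gx %.2f gy %.2f z %.2f"%(f[:2]@gx,f[:2]@gy,f[2]),"tau",o["wrist_torque"].round(2),"w %.4f"%o["grip_width"])
E
python3 -c "
from h import *
st();plan((*W(-40,-23),14,-8.6,10))"
```

```text
t 5.58 d -204.8 y -241.5 z 14.1 yaw 25.42 rp [179.87  -2.15] f gx -0.00 gy -0.71 z 0.08 tau [-0.05  0.07  0.14] w 0.0146
[[1.27, 2.43, 0.0], [1.37, 2.37, 0.0], [1.48, 2.3, 0.0], [1.58, 2.24, 0.0], [1.67, 2.16, 0.0], [1.77, 2.09, 0.0], [1.86, 2.01, 0.0], [1.95, 1.92, 0.0], [2.03, 1.83, 0.0], [2.11, 1.74, 0.0]] [np.float64(2.5), np.float64(2.5), np.float64(2.5), np.float64(2.5), np.float64(2.5), np.float64(2.5), np.float64(2.5), np.float64(2.5), np.float64(2.5), np.float64(2.5)]
```

Emit:
arm_command:
  translation:
    - [1.3,2.4,0.04]
    - [1.4,2.4,0.04]
    - [1.5,2.3,0.05]
    - [1.6,2.2,0.05]
    - [0,0,0]
  twist: [2.5,2.5,2.5,2.5,0]

```text
time_s: 6.2
tool_pos: [0.4807, 0.2107, 0.014]
tool_rot: [-179.7, -2.0, 6.0]
force: [-0.2, -2.3, 1.3]
grip_width: 0.0145
```

```bash
python3 -c "
from h import *
st();plan((*W(-40,-23),14,-8.6,6))"
```

```text
t 6.2 d -134.5 y -148.2 z 14.0 yaw 14.59 rp [-179.69   -2.01] f gx 2.32 gy 0.13 z 1.27 tau [-0.62  0.04  0.02] w 0.0145
[[1.62, 2.05, 0.0], [1.71, 1.98, 0.0], [1.79, 1.91, 0.0], [1.87, 1.83, 0.0], [1.95, 1.75, 0.0], [2.02, 1.66, 0.0]] [np.float64(2.4), np.float64(2.4), np.float64(2.4), np.float64(2.4), np.float64(2.4), np.float64(2.4)]
```

Emit:
arm_command:
  translation:
    - [1.6,2.1,0.04]
    - [1.7,2,0.05]
    - [1.8,1.9,0.05]
    - [1.9,1.8,0.05]
    - [1.9,1.7,0.05]
    - [1.5,1.2,0.05]
    - [0,0,0]
  twist: [2.4,2.4,2.4,2.4,2.4,2.4,0]

```text
time_s: 7.08
tool_pos: [0.5906, 0.1003, 0.014]
tool_rot: [-179.0, -1.8, -9.2]
force: [-1.5, -0.1, 3.8]
grip_width: 0.0143
```

```bash
python3 -c "
from h import *
st();plan((*W(-40,-23),14,-8.6,1))
a=optics.read_camera('top');im=a['img'];print('pred nose',proj(a,[*(W(0,0)+0*gx)/np.float64(1000)*1,.02]) if 0 else '')
cv2.imwrite('pics/t4.png',cv2.resize(im[100:250,280:480],(800,600),interpolation=2))
o=telemetry.get_obs();p=o['tool_pos'][:2];y=np.radians(o['tool_rot'][2]-90);x=np.array([np.cos(y),np.sin(y)]);n=np.array([-x[1],x[0]])
for s in(-1,1):
  print('nose corner px in crop',(proj(a,[*(p+.205*x+s*.06*n),.02])-[280,100])*4,'rear',(proj(a,[*(p+.055*x+s*.06*n),.02])-[280,100])*4)
for s in(-140,140): print('grill front',(proj(a,[*(M+s*gy)/1000,.08])-[280,100])*4)"
```

```text
t 7.08 d -41.8 y -23.1 z 14.0 yaw -0.59 rp [-178.99   -1.76] f gx 0.31 gy -1.52 z 3.84 tau [-0.21  0.35 -0.14] w 0.0143
[[0.01, 0.18, -0.0]] [np.float64(-0.6)]
pred nose 
nose corner px in crop [[332.31402572 425.58094916]] rear [[136.59705933 401.03347669]]
nose corner px in crop [[350.33563315 273.16701733]] rear [[157.20984334 249.54395439]]
grill front [[387.91612523 492.13954747]]
grill front [[426.12077135 123.99615036]]
```

View pics/t4.png

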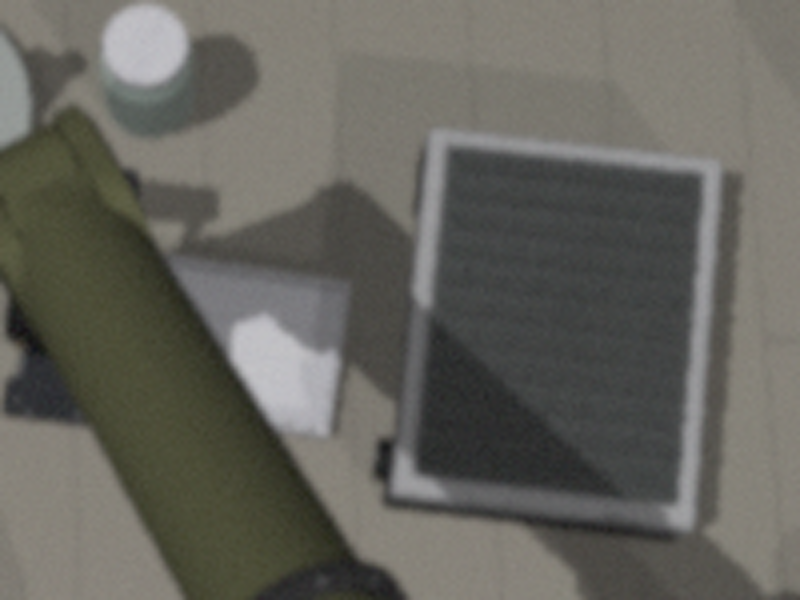

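Nose corners are at (350,280) and (331,437), against predictions of (350,273) and (332,425). So the tray sits about 3 mm further toward -y relative to the grill, and its yaw agrees. Entering the mouth slowly.

Emit:
arm_command:
  translation:
    - [0.3,1.5,-0.08]
    - [0,1.8,-0.05]
    - [0,1.8,-0.03]
    - [0,1.5,-0.03]
    - [0,0,0]
  twist: [-0.6,0,0,0,0]

```text
time_s: 7.75
tool_pos: [0.5811, 0.0328, 0.014]
tool_rot: [-179.1, -1.7, -8.2]
force: [-1.2, -1.2, 1.2]
grip_width: 0.0144
```

```bash
python3 -c "
from h import *
st();plan((*W(44,-20),14,-8.6,2))"
```

```text
t 7.75 d 26.3 y -22.4 z 14.0 yaw 0.38 rp [-179.09   -1.75] f gx 1.40 gy -0.99 z 1.22 tau [-0.34  0.4  -0.11] w 0.0144
[[0.11, 0.88, 0.0], [0.11, 0.88, 0.0]] [np.float64(0.2), np.float64(0.2)]
```

Emit:
arm_command:
  translation:
    - [0.1,0.9,-0.02]
    - [0.1,0.9,-0.02]
    - [0,0,0]
  twist: [0.3,0,0]

```text
time_s: 8.12
tool_pos: [0.5801, 0.0141, 0.0141]
tool_rot: [-179.1, -1.7, -8.5]
force: [-1.5, 0.1, -0.8]
grip_width: 0.0147
```

```bash
python3 -c "
from h import *
st()"
```

```text
t 8.12 d 45.0 y -20.5 z 14.1 yaw 0.10 rp [-179.07   -1.71] f gx 0.12 gy -1.53 z -0.84 tau [-0.14  0.33 -0.07] w 0.0147
```

Emit:
arm_command:
  translation:
    - [0.4,0,0.01]
    - [0.4,0,0.01]
    - [0,0,0]
  twist: [0,0,0]

```text
time_s: 8.5
tool_pos: [0.5866, 0.0131, 0.0138]
tool_rot: [-179.1, -1.5, -8.5]
force: [-1.7, 0.6, 2.9]
grip_width: 0.0144
```

```bash
python3 -c "
from h import *
st()"
```

```text
t 8.5 d 45.0 y -14.0 z 13.8 yaw 0.11 rp [-179.14   -1.46] f gx -0.35 gy -1.79 z 2.94 tau [ 0.03  0.6  -0.18] w 0.0144
```

Emit:
arm_command:
  translation:
    - [0.3,0,0]
    - [0.3,0,0]
  twist: [0,0]

```text
time_s: 8.75
tool_pos: [0.5921, 0.0125, 0.0138]
tool_rot: [-179.2, -1.4, -8.5]
force: [-3.5, 0.3, 3.0]
grip_width: 0.0144
```

```bash
python3 -c "
from h import *
st()"
```

```text
t 8.75 d 44.8 y -8.5 z 13.8 yaw 0.13 rp [-179.16   -1.37] f gx 0.18 gy -3.49 z 3.05 tau [ 0.13  0.98 -0.21] w 0.0144
```

Emit:
arm_command:
  translation:
    - [0.3,0,0]
    - [0.3,0,0]
  twist: [0,0]

```text
time_s: 9.0
tool_pos: [0.5982, 0.0117, 0.0138]
tool_rot: [-179.2, -1.3, -8.5]
force: [-3.8, -0.1, 2.9]
grip_width: 0.0142
```

```bash
python3 -c "
from h import *
st()"
```

```text
t 9.0 d 44.6 y -2.3 z 13.8 yaw 0.14 rp [-179.16   -1.34] f gx 0.69 gy -3.77 z 2.95 tau [ 0.14  0.9  -0.17] w 0.0142
```

Emit:
arm_command:
  translation:
    - [0.3,0,0]
    - [0.3,0,0]
  twist: [0,0]

```text
time_s: 9.25
tool_pos: [0.6046, 0.0109, 0.0139]
tool_rot: [-179.1, -1.4, -8.5]
force: [-4.1, -0.1, 1.6]
grip_width: 0.0144
```

```bash
python3 -c "
from h import *
st()"
```

```text
t 9.25 d 44.5 y 4.2 z 13.9 yaw 0.14 rp [-179.15   -1.35] f gx 0.70 gy -4.05 z 1.59 tau [ 0.19  0.85 -0.21] w 0.0144
```

Emit:
arm_command:
  translation:
    - [0.3,0,0]
    - [0.3,0,0]
  twist: [0,0]

```text
time_s: 9.5
tool_pos: [0.6111, 0.0099, 0.014]
tool_rot: [-179.1, -1.4, -8.5]
force: [-3.4, 0.8, 2.0]
grip_width: 0.0144
```

```bash
python3 -c "
from h import *
st()"
```

```text
t 9.5 d 44.5 y 10.7 z 14.0 yaw 0.14 rp [-179.14   -1.36] f gx -0.25 gy -3.43 z 1.99 tau [ 0.16  0.81 -0.22] w 0.0144
```

Emit:
arm_command:
  translation:
    - [0.3,0,0]
    - [0.3,0,0]
  twist: [0,0]

```text
time_s: 9.75
tool_pos: [0.6178, 0.0088, 0.014]
tool_rot: [-179.1, -1.4, -8.5]
force: [-2.2, 1.1, 0.6]
grip_width: 0.0142
```

```bash
python3 -c "
from h import *
st()"
```

```text
t 9.75 d 44.5 y 17.5 z 14.0 yaw 0.14 rp [-179.13   -1.4 ] f gx -0.77 gy -2.39 z 0.58 tau [ 0.15  0.6  -0.21] w 0.0142
```

Emit:
arm_command:
  translation:
    - [0.2,0,0]
    - [0.2,0,0]
  twist: [0,0]

```text
time_s: 10.0
tool_pos: [0.6221, 0.0081, 0.014]
tool_rot: [-179.1, -1.4, -8.5]
force: [-1.8, -0.1, 0.6]
grip_width: 0.0144
```

```bash
python3 -c "
from h import *
st()
a=optics.read_camera('top');im=a['img']
cv2.imwrite('pics/t5.png',cv2.resize(im[100:250,280:480],(800,600),interpolation=2))
o=telemetry.get_obs();p=o['tool_pos'][:2];y=np.radians(o['tool_rot'][2]-90);x=np.array([np.cos(y),np.sin(y)]);n=np.array([-x[1],x[0]])
for s in(-1,1):
  print('nose corner px in crop',(proj(a,[*(p+.205*x+s*.06*n),.02])-[280,100])*4,'rear',(proj(a,[*(p+.055*x+s*.06*n),.02])-[280,100])*4)"
```

```text
t 10.0 d 44.6 y 21.9 z 14.0 yaw 0.12 rp [-179.13   -1.4 ] f gx 0.36 gy -1.76 z 0.64 tau [ 0.19  0.72 -0.21] w 0.0144
nose corner px in crop [[453.2829938  377.21031702]] rear [[257.49750928 354.95949511]]
nose corner px in crop [[467.95242945 225.76378501]] rear [[274.77283385 204.37303976]]
```

View pics/t5.png

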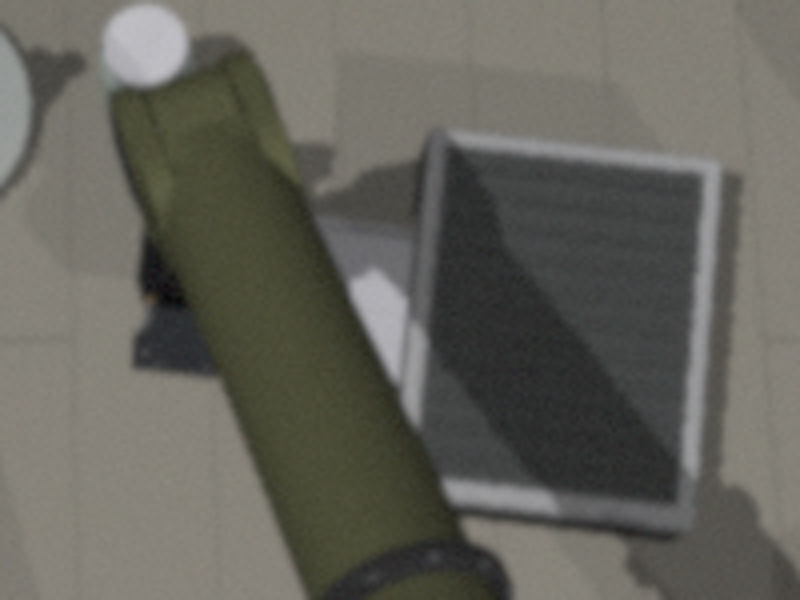

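The visible tray edge, (320,215) to (413,227), follows the tool with the same small offset, so there is no rail contact yet. Continuing to feel toward +y.

Emit:
arm_command:
  translation:
    - [0.2,0,0]
    - [0.2,0,0]
  twist: [0,0]

```text
time_s: 10.3
tool_pos: [0.6256, 0.0078, 0.014]
tool_rot: [-179.1, -1.3, -8.5]
force: [-4.0, 1.8, 1.9]
grip_width: 0.0145
```

```bash
python3 -c "
from h import *
st()"
```

```text
t 10.3 d 44.4 y 25.4 z 14.0 yaw 0.11 rp [-179.12   -1.31] f gx -1.16 gy -4.26 z 1.93 tau [ 0.26  1.03 -0.25] w 0.0145
```

Emit:
arm_command:
  translation:
    - [0.2,0,0]
    - [0.15,0,0]
  twist: [0,0]

```text
time_s: 10.55
tool_pos: [0.6287, 0.0076, 0.0139]
tool_rot: [-179.1, -1.2, -8.5]
force: [-4.1, 2.1, 2.8]
grip_width: 0.0146
```

```bash
python3 -c "
from h import *
st()"
```

```text
t 10.55 d 44.1 y 28.4 z 13.9 yaw 0.11 rp [-179.11   -1.23] f gx -1.45 gy -4.34 z 2.80 tau [ 0.27  1.11 -0.26] w 0.0146
```

Run:
```python
from h import *
a=optics.read_camera('top')
def edge(g,off):
    for x in range(340,420,8): print(x,g[180:250:4,x].tolist())
g5=cv2.cvtColor(cv2.imread('pics/t5.png'),cv2.COLOR_BGR2GRAY)
g6=cv2.cvtColor(cv2.resize(a['img'][100:250,280:480],(800,600),interpolation=2),cv2.COLOR_BGR2GRAY)
for n,g in(('t5',g5),('now',g6)):
    print(n)
    for x in(336,352,368,384,400): print(x,cv2.blur(g,(9,3))[186:240:3,x].tolist())
```

```text
t5
336 [110, 101, 88, 78, 74, 72, 71, 72, 75, 79, 85, 92, 96, 97, 95, 97, 102, 104]
352 [87, 81, 76, 74, 74, 73, 72, 73, 74, 75, 76, 80, 86, 87, 88, 92, 98, 104]
368 [75, 73, 73, 74, 73, 72, 72, 72, 74, 75, 75, 78, 83, 86, 85, 88, 94, 100]
384 [73, 71, 72, 72, 72, 74, 74, 73, 72, 73, 73, 75, 80, 86, 87, 87, 90, 96]
400 [70, 72, 72, 72, 72, 74, 74, 74, 72, 73, 73, 73, 74, 79, 83, 85, 88, 91]
now
336 [75, 71, 73, 73, 72, 72, 72, 73, 78, 84, 90, 93, 93, 94, 97, 101, 102, 100]
352 [73, 74, 73, 73, 74, 73, 72, 73, 74, 76, 82, 86, 88, 88, 92, 98, 103, 106]
368 [72, 70, 72, 74, 73, 73, 74, 74, 74, 74, 77, 81, 84, 86, 88, 92, 99, 103]
384 [74, 75, 73, 73, 73, 72, 74, 74, 73, 73, 73, 76, 81, 85, 88, 89, 92, 99]
400 [74, 73, 73, 73, 72, 71, 73, 73, 72, 73, 72, 75, 80, 82, 85, 87, 89, 92]
```

The tool moved 6.5 mm since the last look but the tray edge only about 2 mm, so the tray met the +y rail at about y = 23.5 and is now yawing slightly in the grip. Backing off to just at contact, then feeding inward.

Emit:
arm_command:
  translation:
    - [-0.3,0,0]
    - [-0.25,0,0]
    - [0,0,0]
  twist: [0,0,0]

```text
time_s: 10.98
tool_pos: [0.6255, 0.0081, 0.0142]
tool_rot: [-179.1, -1.5, -8.5]
force: [-0.8, 0.4, -0.8]
grip_width: 0.0149
```

```bash
python3 -c "
from h import *
st()"
```

```text
t 10.97 d 44.2 y 25.3 z 14.2 yaw 0.12 rp [-179.06   -1.55] f gx -0.25 gy -0.87 z -0.78 tau [ 0.16  0.48 -0.15] w 0.0149
```

Emit:
arm_command:
  translation:
    - [0,0.4,0]
    - [0,0.4,0]
    - [0,0.4,0]
  twist: [0,0,0]

```text
time_s: 11.35
tool_pos: [0.6243, -0.0024, 0.0143]
tool_rot: [-178.9, -1.6, -8.4]
force: [-0.4, 1.8, -1.2]
grip_width: 0.0146
```

```bash
python3 -c "
from h import *
st()"
```

```text
t 11.35 d 54.7 y 25.7 z 14.3 yaw 0.21 rp [-178.92   -1.63] f gx -1.74 gy -0.65 z -1.24 tau [ 0.52  0.23 -0.21] w 0.0146
```

Emit:
arm_command:
  translation:
    - [-0.3,0.1,0]
    - [0,0.3,0]
    - [0,0.4,0]
    - [0,0.4,0]
  twist: [0.2,0,0,0]

```text
time_s: 11.85
tool_pos: [0.6201, -0.0151, 0.0145]
tool_rot: [-178.9, -1.7, -8.6]
force: [0.6, 2.4, -0.4]
grip_width: 0.0147
```

```bash
python3 -c "
from h import *
st()"
```

```text
t 11.85 d 67.9 y 23.4 z 14.5 yaw 0.01 rp [-178.94   -1.74] f gx -2.48 gy 0.23 z -0.36 tau [ 0.39  0.11 -0.08] w 0.0147
```

Emit:
arm_command:
  translation:
    - [0,0.4,0.02]
    - [0,0.4,0]
    - [0,0.4,0]
  twist: [0,0,0]

```text
time_s: 12.22
tool_pos: [0.6183, -0.0269, 0.0142]
tool_rot: [-178.9, -1.7, -8.6]
force: [0.1, 5.7, 0.7]
grip_width: 0.0147
```

```bash
python3 -c "
from h import *
st()"
```

```text
t 12.22 d 79.8 y 23.4 z 14.2 yaw 0.02 rp [-178.86   -1.74] f gx -5.63 gy -0.77 z 0.66 tau [ 0.99  0.21 -0.08] w 0.0147
```

Emit:
arm_command:
  translation:
    - [0,0.2,0]
    - [0,0.2,0]
  twist: [0,0]

```text
time_s: 12.48
tool_pos: [0.6176, -0.0293, 0.0142]
tool_rot: [-178.7, -1.7, -8.5]
force: [0.1, 4.4, 1.1]
grip_width: 0.0148
```

Run:
```python
from h import *
st()
a=optics.read_camera('top');im=a['img']
cv2.imwrite('pics/t6.png',cv2.resize(im[120:220,300:433],(798,600),interpolation=2))
o=telemetry.get_obs();p=o['tool_pos'][:2];y=np.radians(o['tool_rot'][2]-90);x=np.array([np.cos(y),np.sin(y)]);n=np.array([-x[1],x[0]])
for s in(-1,1): print('rear corner px in crop',(proj(a,[*(p+.055*x+s*.06*n),.02])-[300,120])*6)
```

```text
t 12.47 d 82.3 y 23.0 z 14.2 yaw 0.08 rp [-178.75   -1.72] f gx -4.33 gy -0.51 z 1.09 tau [ 0.91  0.19 -0.15] w 0.0148
rear corner px in crop [[340.43637052 419.45378308]]
rear corner px in crop [[365.55581813 193.30845016]]
```

View pics/t6.png

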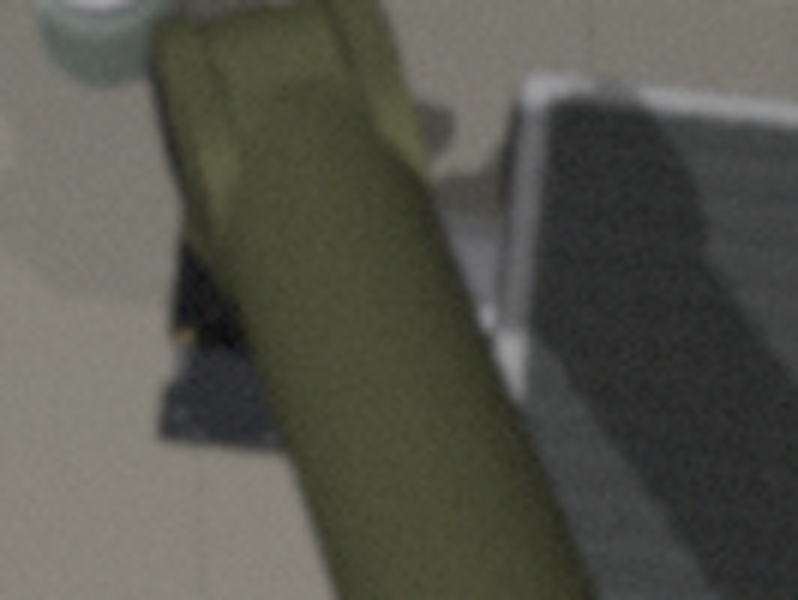

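The visible pan edge (440,208)–(500,213) lies parallel to the predicted line and about 3 mm below it, as before. The tray is straight and the force is low, so I'm continuing gently.

Emit:
arm_command:
  translation:
    - [0,0.3,0]
    - [0,0.3,0]
  twist: [0,0]

```text
time_s: 12.78
tool_pos: [0.6166, -0.0332, 0.0142]
tool_rot: [-178.6, -1.7, -8.4]
force: [-0.3, 6.2, 0.6]
grip_width: 0.0146
```

```bash
python3 -c "
from h import *
st()"
```

```text
t 12.78 d 86.3 y 22.6 z 14.2 yaw 0.17 rp [-178.62   -1.69] f gx -6.09 gy -1.21 z 0.57 tau [ 1.18  0.25 -0.05] w 0.0146
```

Emit:
arm_command:
  translation:
    - [0,0.3,0]
    - [0,0.3,0]
  twist: [0,0]

```text
time_s: 13.02
tool_pos: [0.6156, -0.0367, 0.0142]
tool_rot: [-178.5, -1.7, -8.3]
force: [-0.2, 5.9, 0.8]
grip_width: 0.0146
```

```bash
python3 -c "
from h import *
st()"
```

```text
t 13.03 d 89.9 y 22.1 z 14.2 yaw 0.30 rp [-178.48   -1.67] f gx -5.85 gy -1.11 z 0.78 tau [ 1.07  0.25 -0.08] w 0.0146
```

Run:
```python
from h import *
b=optics.read_camera('side');im=b['img']
o=telemetry.get_obs();p=o['tool_pos'][:2];y=np.radians(o['tool_rot'][2]-90);x=np.array([np.cos(y),np.sin(y)]);n=np.array([-x[1],x[0]])
P=[[*(p+.055*x+s*n),.02] for s in(-.06,-.03,.03,.06)]
u=proj(b,P);print(u.round(1));c=u.mean(0).round().astype(int);x0,y0=c[0]-50,c[1]-38
big=cv2.resize(im[y0:y0+75,x0:x0+100],(800,600),interpolation=2)
for q in u: cv2.circle(big,tuple(int(v) for v in (q+.5-[x0,y0])*8),3,(0,0,255),-1)
cv2.imwrite('pics/s7.png',big);print(x0,y0)
```

```text
[[323.3 240.1]
 [334.9 241.2]
 [358.  243.3]
 [369.7 244.4]]
296 204
```

View pics/s7.png

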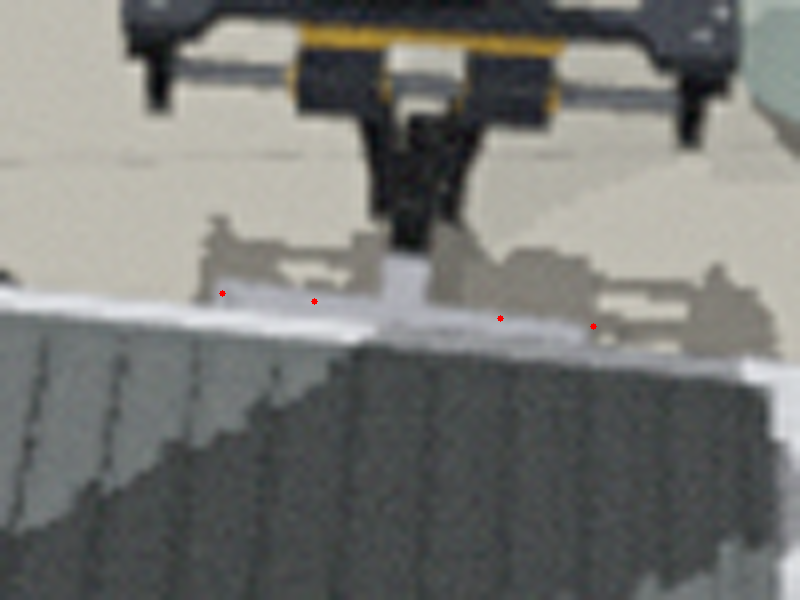

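The pan's rear rim runs (222,280)–(590,322) with the stalk at (405,270). It is about 1–2° clockwise of the tool, so the tray is slightly cocked, which explains the 6 N. There has been no big slip. Easing the yaw and moving the handle toward -y.

Emit:
arm_command:
  translation:
    - [-0.2,0,0]
    - [-0.2,0,0]
    - [0,0,0]
  twist: [-0.7,-0.7,0]

```text
time_s: 13.45
tool_pos: [0.6118, -0.0385, 0.0143]
tool_rot: [-178.7, -1.8, -6.9]
force: [0.4, 1.2, 0.6]
grip_width: 0.0149
```

```bash
python3 -c "
from h import *
st()"
```

```text
t 13.45 d 92.2 y 18.7 z 14.3 yaw 1.72 rp [-178.67   -1.77] f gx -1.27 gy 0.17 z 0.57 tau [ 0.41  0.13 -0.13] w 0.0149
```

Emit:
arm_command:
  translation:
    - [0,0.3,0]
    - [0,0.3,0]
  twist: [0,0]

```text
time_s: 13.7
tool_pos: [0.6111, -0.045, 0.0142]
tool_rot: [-178.7, -1.8, -6.9]
force: [0.3, 2.9, 0.8]
grip_width: 0.0144
```

```bash
python3 -c "
from h import *
st()"
```

```text
t 13.7 d 98.8 y 19.0 z 14.2 yaw 1.71 rp [-178.69   -1.78] f gx -2.87 gy -0.13 z 0.81 tau [ 0.47  0.12 -0.17] w 0.0144
```

Emit:
arm_command:
  translation:
    - [0,0.4,0]
    - [0,0.4,0]
    - [0,0.4,0]
  twist: [0,0,0]

```text
time_s: 14.08
tool_pos: [0.6096, -0.0575, 0.014]
tool_rot: [-178.7, -1.8, -6.9]
force: [-0.9, 3.4, 1.7]
grip_width: 0.0146
```

```bash
python3 -c "
from h import *
st()"
```

```text
t 14.07 d 111.3 y 19.3 z 14.0 yaw 1.70 rp [-178.66   -1.77] f gx -3.27 gy -1.37 z 1.67 tau [ 0.67  0.21 -0.2 ] w 0.0146
```

Emit:
arm_command:
  translation:
    - [0,0.4,0]
    - [0,0.4,0]
    - [0,0.4,0]
  twist: [0,0,0]

```text
time_s: 14.45
tool_pos: [0.608, -0.0686, 0.014]
tool_rot: [-178.6, -1.7, -6.9]
force: [-1.1, 4.9, 3.1]
grip_width: 0.0149
```

```bash
python3 -c "
from h import *
st()"
```

```text
t 14.45 d 122.6 y 19.4 z 14.0 yaw 1.74 rp [-178.57   -1.74] f gx -4.69 gy -1.80 z 3.09 tau [ 1.02  0.35 -0.14] w 0.0149
```

Emit:
arm_command:
  translation:
    - [-0.15,0,-0.05]
    - [-0.05,0.3,0]
    - [0,0.3,0]
  twist: [0,0,0]

```text
time_s: 14.82
tool_pos: [0.6052, -0.0765, 0.0141]
tool_rot: [-178.7, -1.8, -6.9]
force: [0.8, 3.1, 1.0]
grip_width: 0.0143
```

```bash
python3 -c "
from h import *
st()"
```

```text
t 14.82 d 130.8 y 17.9 z 14.1 yaw 1.71 rp [-178.68   -1.79] f gx -3.23 gy 0.32 z 1.04 tau [ 0.45  0.07 -0.13] w 0.0143
```

Emit:
arm_command:
  translation:
    - [0,0.3,0]
    - [0,0.3,0]
  twist: [0,0]

```text
time_s: 15.08
tool_pos: [0.6046, -0.0828, 0.0141]
tool_rot: [-178.7, -1.8, -6.9]
force: [0.3, 3.2, 1.7]
grip_width: 0.0146
```

```bash
python3 -c "
from h import *
st()"
```

```text
t 15.07 d 137.1 y 18.2 z 14.1 yaw 1.71 rp [-178.66   -1.8 ] f gx -3.24 gy -0.21 z 1.69 tau [ 0.65  0.09 -0.08] w 0.0146
```

Emit:
arm_command:
  translation:
    - [0,0.2,0]
    - [0,0.2,0]
  twist: [0,0]

```text
time_s: 15.32
tool_pos: [0.6042, -0.0863, 0.0141]
tool_rot: [-178.6, -1.8, -6.9]
force: [1.4, 7.3, 1.7]
grip_width: 0.0146
```

```bash
python3 -c "
from h import *
st()"
```

```text
t 15.32 d 140.7 y 18.3 z 14.1 yaw 1.71 rp [-178.6   -1.8] f gx -7.38 gy 0.26 z 1.72 tau [ 1.36  0.02 -0.1 ] w 0.0146
```

Emit:
arm_command:
  translation:
    - [0,0.2,0]
    - [0,0.2,0]
  twist: [0,0]

```text
time_s: 15.58
tool_pos: [0.6041, -0.0863, 0.0141]
tool_rot: [-178.3, -1.8, -6.8]
force: [0.9, 7.2, 1.8]
grip_width: 0.0145
```

```bash
python3 -c "
from h import *
st()"
```

```text
t 15.57 d 140.6 y 18.1 z 14.1 yaw 1.83 rp [-178.33   -1.8 ] f gx -7.23 gy -0.17 z 1.83 tau [ 1.2   0.08 -0.06] w 0.0145
```

Emit:
arm_command:
  translation:
    - [0,0.2,0]
    - [0,0.2,0]
  twist: [0,0]

```text
time_s: 15.82
tool_pos: [0.6039, -0.0862, 0.0141]
tool_rot: [-178.1, -1.8, -6.6]
force: [1.0, 5.9, 0.4]
grip_width: 0.0151
```

```bash
python3 -c "
from h import *
st()"
```

```text
t 15.82 d 140.6 y 18.0 z 14.1 yaw 2.00 rp [-178.07   -1.8 ] f gx -5.95 gy 0.11 z 0.44 tau [ 1.19  0.05 -0.07] w 0.0151
```

It stops at d ≈ 140.6 with about 7 N. I'll check that this is the stop and not a jam: ease back, shift sideways a little, and push again.

Emit:
arm_command:
  translation:
    - [0,-0.4,0]
    - [0.15,0,0]
    - [0,0.2,0]
    - [0,0.3,0]
    - [0,0.3,0]
  twist: [0,0.3,0,0,0]

```text
time_s: 16.45
tool_pos: [0.6031, -0.0867, 0.014]
tool_rot: [-177.9, -1.5, -6.8]
force: [-0.6, 8.3, 3.3]
grip_width: 0.0144
```

```bash
python3 -c "
from h import *
st()"
```

```text
t 16.45 d 141.2 y 17.3 z 14.0 yaw 1.78 rp [-177.88   -1.52] f gx -8.15 gy -1.81 z 3.27 tau [ 1.62  0.22 -0.03] w 0.0144
```

Emit:
arm_command:
  translation:
    - [0,-0.4,0]
    - [-0.2,0,0]
    - [-0.1,0.2,0]
    - [0,0.3,0]
    - [0,0.4,0]
  twist: [0,-0.3,0,0,0]

```text
time_s: 17.08
tool_pos: [0.6019, -0.0868, 0.0143]
tool_rot: [-177.5, -1.8, -6.4]
force: [1.7, 8.8, -0.1]
grip_width: 0.0144
```

```bash
python3 -c "
from h import *
st()"
```

```text
t 17.07 d 141.5 y 16.0 z 14.3 yaw 2.21 rp [-177.51   -1.8 ] f gx -8.97 gy 0.40 z -0.08 tau [ 1.7  -0.25 -0.1 ] w 0.0144
```

It stops at the same depth (141 ± 0.5 mm) from two lateral positions and with 9 N at most, so this is the stop. Relaxing, then releasing.

Emit:
arm_command:
  translation:
    - [0,0.1,0]
    - [0,0,0]
    - [0,0,0]
  twist: [0,0,0]

```text
time_s: 17.45
tool_pos: [0.602, -0.0867, 0.0142]
tool_rot: [-177.4, -1.8, -6.4]
force: [1.7, 3.6, 1.3]
grip_width: 0.0142
```

```bash
python3 -c "
from h import *
st()"
```

```text
t 17.45 d 141.4 y 16.1 z 14.2 yaw 2.24 rp [-177.43   -1.81] f gx -3.79 gy 1.13 z 1.28 tau [ 0.52  0.01 -0.13] w 0.0142
```

Emit:
arm_command:
  translation:
    - [0,0,0]
    - [0,0,0]
    - [0,0,0]
    - [0,0,0]
  twist: [0,0,0,0]
  grip: 45

```text
time_s: 17.95
tool_pos: [0.6008, -0.091, 0.0133]
tool_rot: [-177.7, -1.7, -6.5]
force: [-1.2, -0.7, 0.2]
grip_width: 0.038
```

```bash
python3 -c "
from h import *
st()"
```

```text
t 17.95 d 145.8 y 15.6 z 13.3 yaw 2.12 rp [-177.68   -1.73] f gx 0.87 gy -1.04 z 0.24 tau [-0.03 -0.1  -0.02] w 0.0380
```

Emit:
arm_command:
  translation:
    - [0,0,-1]
    - [0,0,-1.5]
    - [0,0,-2]
    - [0,0,-3]
    - [0,-1,-4]
    - [0,-2,-4]
    - [-3,-4,-2]
    - [-4,-4,0]
    - [-5,-3,0]
    - [0,0,0]
  twist: [0,0,0,0,0,0,0,0,0,0]

```text
time_s: 19.2
tool_pos: [0.4912, 0.061, 0.2089]
tool_rot: [-177.8, -2.6, -6.4]
force: [0.2, -0.1, 0.6]
grip_width: 0.0392
```

Run:
```python
from h import *
st()
a=optics.read_camera('top');b=optics.read_camera('side')
A=cv2.resize(a['img'][110:230,300:400],(500,600),interpolation=2)
B=cv2.resize(b['img'][200:290,290:335+5],(300,540),interpolation=2)
# predicted handle centre at nose 141/138 and the front-face line
h=M+gx*(-62)+gy*17
print('fin top pred px',proj(a,[*h/1000,.038]),'front face line z=.02',proj(a,[*(M-90*gy)/1000,.0]),proj(a,[*(M+90*gy)/1000,.0]))
g=cv2.cvtColor(a['img'],cv2.COLOR_BGR2GRAY);k=np.zeros_like(g);k[150:215,320:376]=(g<52)[150:215,320:376]
for c in cv2.findContours(k,0,1)[0]:
    if cv2.contourArea(c)>15:
        r=cv2.minAreaRect(c);q=(onz(a,[r[0]],.038)*1000)[0];print('dark',r,q.round(),'grill frame',((q[:2]-M)@gx).round(1),((q[:2]-M)@gy).round(1))
cv2.imwrite('pics/t8.png',A);cv2.imwrite('pics/full8.png',a['img'])
s=cv2.resize(b['img'][170:260,290:390],(667,600),interpolation=2);cv2.imwrite('pics/s8.png',s)
cv2.imwrite('pics/fin8.png',np.hstack([cv2.resize(A,(330,400)),cv2.resize(s,(445,400))]))
```

```text
t 19.2 d 11.9 y -115.5 z 208.9 yaw 2.24 rp [-177.84   -2.62] f gx 0.10 gy 0.18 z 0.59 tau [-0.08 -0.11  0.02] w 0.0392
fin top pred px [[360.71632677 171.6623021 ]] front face line z=.02 [[376.36129059 210.56445841]] [[382.24118456 154.27650254]]
dark ((332.6621398925781, 207.9729766845703), (12.658721923828125, 3.2879798412323), 80.53767395019531) [493.   0.  38.] grill frame -133.5 -104.2
dark ((360.5, 173.0), (13.0, 6.0), 0.0) [598. -88.  38.] grill frame -62.2 12.8
```

View pics/fin8.png

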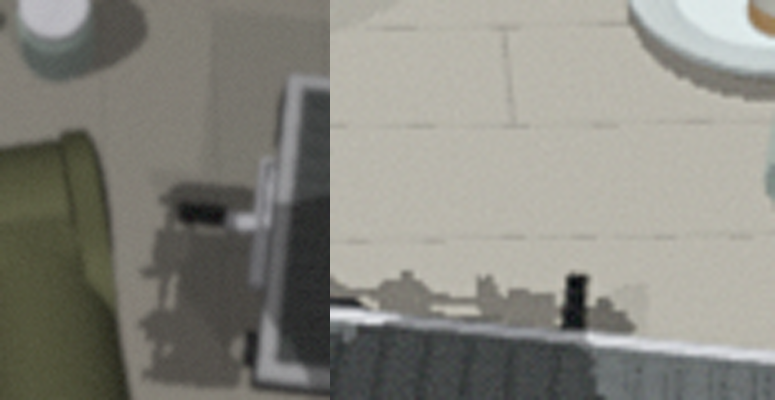

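The tray is in: fin at (203,213) in the top crop, pan end just outside the front face, and handle at depth -62, so the nose is about 138 deep. Jar and turntable are undisturbed. As a last check I'll press softly on the fin's rear end with shut fingers, to confirm that it is solid and that letting go did not pull the tray back.

```bash
python3 -c "
from h import *
st();plan((*W(88,16),120,-6.5,5),(*W(88,16),60,-6.5,3))"
```

```text
t 19.3 d 14.7 y -112.2 z 209.0 yaw 1.96 rp [-177.76   -2.7 ] f gx 0.28 gy 0.05 z -0.09 tau [-0.15 -0.09  0.04] w 0.0390
[[2.51, 1.55, 1.78], [2.51, 1.55, 1.78], [2.51, 1.55, 1.78], [2.51, 1.56, 1.78], [2.51, 1.56, 1.78], [0.0, -0.0, 2.0], [0.0, -0.0, 2.0], [0.0, -0.0, 2.0]] [np.float64(-0.0), np.float64(-0.0), np.float64(-0.0), np.float64(-0.0), np.float64(-0.0), np.float64(-0.0), np.float64(-0.0), np.float64(-0.0)]
```

Emit:
arm_command:
  translation:
    - [2.5,1.5,1.8]
    - [2.5,1.5,1.8]
    - [2.5,1.5,1.8]
    - [2.5,1.5,1.8]
    - [2.5,1.5,1.8]
    - [0,0,1.5]
    - [0,0,0]
  twist: [0,0,0,0,0,0,0]
  grip: 0

```text
time_s: 20.18
tool_pos: [0.6251, -0.0415, 0.1051]
tool_rot: [-177.7, -2.9, -7.5]
force: [0.2, 1.1, 0.9]
grip_width: 0.0005
```

```bash
python3 -c "
from h import *
st();plan((*W(86,16),20,-6.5,6))"
```

```text
t 20.18 d 93.3 y 32.2 z 105.1 yaw 1.11 rp [-177.73   -2.86] f gx -1.10 gy -0.01 z 0.92 tau [-0.09  0.03  0.  ] w 0.0005
[[-0.27, -0.13, 1.42], [-0.27, -0.13, 1.42], [-0.27, -0.13, 1.42], [-0.27, -0.13, 1.42], [-0.27, -0.13, 1.42], [-0.27, -0.13, 1.42]] [np.float64(-0.2), np.float64(-0.2), np.float64(-0.2), np.float64(-0.2), np.float64(-0.2), np.float64(-0.2)]
```

Emit:
arm_command:
  translation:
    - [-0.7,-0.6,0.5]
    - [-0.7,-0.5,0.8]
    - [-0.4,0,1]
    - [-0.1,0,1.2]
    - [0,0,1.2]
    - [0,0,0]
  twist: [0,0,0,0,0,0]

```text
time_s: 20.92
tool_pos: [0.6086, -0.0242, 0.0563]
tool_rot: [-177.8, -3.0, -7.3]
force: [-1.2, 0.8, 1.1]
grip_width: 0.0004
```

```bash
python3 -c "
from h import *
st();plan((*W(86,16),20,-6.5,3))"
```

```text
t 20.93 d 78.6 y 13.3 z 56.3 yaw 1.25 rp [-177.8    -2.98] f gx -0.61 gy -1.29 z 1.08 tau [-0.01  0.01 -0.06] w 0.0004
[[0.08, 0.25, 1.21], [0.08, 0.25, 1.21], [0.08, 0.25, 1.21]] [np.float64(-0.3), np.float64(-0.3), np.float64(-0.3)]
```

Emit:
arm_command:
  translation:
    - [0.1,0,1.2]
    - [0.1,0,1.2]
    - [0,0,1]
    - [0,0,0]
  twist: [0,0,0,0]

```text
time_s: 21.42
tool_pos: [0.6131, -0.0237, 0.0199]
tool_rot: [-177.8, -3.0, -7.4]
force: [-0.4, -0.1, -1.2]
grip_width: 0.0007
```

```bash
python3 -c "
from h import *
st()"
```

```text
t 21.43 d 77.4 y 17.7 z 19.9 yaw 1.21 rp [-177.78   -2.97] f gx 0.20 gy -0.40 z -1.23 tau [-0.07 -0.01  0.05] w 0.0007
```

Emit:
arm_command:
  translation:
    - [0,0.5,0]
    - [0,0.5,0]
    - [0,0.3,0]
    - [0,0,0]
  twist: [0,0,0,0]

```text
time_s: 21.92
tool_pos: [0.6122, -0.0381, 0.0203]
tool_rot: [-177.8, -3.1, -7.4]
force: [0.0, 1.3, -0.5]
grip_width: 0.0005
```

```bash
python3 -c "
from h import *
st()"
```

```text
t 21.93 d 91.8 y 19.0 z 20.3 yaw 1.17 rp [-177.81   -3.07] f gx -1.33 gy -0.17 z -0.46 tau [-0.02  0.02  0.02] w 0.0005
```

Emit:
arm_command:
  translation:
    - [-0.2,0.3,0]
    - [0,0.3,0]
    - [0,0.2,0]
  twist: [0,0,0]

```text
time_s: 22.3
tool_pos: [0.6091, -0.046, 0.0202]
tool_rot: [-177.8, -3.1, -7.4]
force: [-0.2, 0.3, 0.4]
grip_width: 0.0003
```

```bash
python3 -c "
from h import *
st()"
```

```text
t 22.3 d 100.0 y 17.1 z 20.2 yaw 1.20 rp [-177.8    -3.11] f gx -0.27 gy -0.26 z 0.43 tau [-0.06 -0.05  0.06] w 0.0003
```

Emit:
arm_command:
  translation:
    - [0,0.2,0]
    - [0,0.2,0]
  twist: [0,0]

```text
time_s: 22.55
tool_pos: [0.6086, -0.0501, 0.02]
tool_rot: [-177.8, -3.1, -7.4]
force: [0.7, 0.3, 0.1]
grip_width: 0.0004
```

```bash
python3 -c "
from h import *
st()"
```

```text
t 22.55 d 104.2 y 17.2 z 20.0 yaw 1.20 rp [-177.8   -3.1] f gx -0.40 gy 0.67 z 0.06 tau [-0.05 -0.07 -0.03] w 0.0004
```

Emit:
arm_command:
  translation:
    - [0,0.2,0]
    - [0,0.2,0]
  twist: [0,0]

```text
time_s: 22.8
tool_pos: [0.608, -0.0543, 0.0199]
tool_rot: [-177.8, -3.1, -7.4]
force: [0.4, 0.4, -0.1]
grip_width: 0.0003
```

```bash
python3 -c "
from h import *
st()"
```

```text
t 22.8 d 108.5 y 17.3 z 19.9 yaw 1.20 rp [-177.8   -3.1] f gx -0.42 gy 0.31 z -0.14 tau [-0.03 -0.1  -0.01] w 0.0003
```

Emit:
arm_command:
  translation:
    - [0,0.2,0]
    - [0,0.2,0]
  twist: [0,0]

```text
time_s: 23.05
tool_pos: [0.608, -0.0556, 0.0199]
tool_rot: [-177.6, -3.1, -7.3]
force: [1.1, 5.4, -1.2]
grip_width: 0.0004
```

```bash
python3 -c "
from h import *
st()"
```

```text
t 23.05 d 109.7 y 17.4 z 19.9 yaw 1.26 rp [-177.58   -3.14] f gx -5.52 gy 0.27 z -1.17 tau [ 1.06 -0.32  0.02] w 0.0004
```

Emit:
arm_command:
  translation:
    - [0,0.2,0]
    - [0,0.2,0]
  twist: [0,0]

```text
time_s: 23.3
tool_pos: [0.6083, -0.0556, 0.02]
tool_rot: [-177.3, -3.2, -7.2]
force: [1.1, 5.2, -0.5]
grip_width: 0.0005
```

```bash
python3 -c "
from h import *
st()"
```

```text
t 23.3 d 109.7 y 17.8 z 20.0 yaw 1.40 rp [-177.31   -3.22] f gx -5.28 gy 0.35 z -0.53 tau [ 1.09 -0.24 -0.  ] w 0.0005
```

Emit:
arm_command:
  translation:
    - [0,0.2,0]
    - [0,0.2,0]
  twist: [0,0]

```text
time_s: 23.55
tool_pos: [0.6083, -0.0555, 0.02]
tool_rot: [-177.1, -3.3, -7.0]
force: [1.3, 5.4, -1.1]
grip_width: 0.0008
```

```bash
python3 -c "
from h import *
st()"
```

```text
t 23.55 d 109.6 y 17.8 z 20.0 yaw 1.56 rp [-177.05   -3.25] f gx -5.56 gy 0.49 z -1.07 tau [ 1.07 -0.22  0.05] w 0.0008
```

Emit:
arm_command:
  translation:
    - [0,0.5,0]
    - [0,0.5,0]
  twist: [0,0]

```text
time_s: 23.8
tool_pos: [0.6083, -0.0555, 0.0202]
tool_rot: [-176.4, -3.3, -6.8]
force: [2.1, 10.8, 0.2]
grip_width: 0.0007
```

```bash
python3 -c "
from h import *
st()"
```

```text
t 23.8 d 109.6 y 17.7 z 20.2 yaw 1.85 rp [-176.39   -3.33] f gx -11.02 gy 0.41 z 0.23 tau [ 2.12 -0.25  0.09] w 0.0007
```

Solid at 11 N with no movement, so the tray is home. Backing straight off and lifting away.

Emit:
arm_command:
  translation:
    - [0,-1,0]
    - [0,-1.5,-0.5]
    - [0,-1,-2]
    - [0,0,-3]
    - [0,0,-4]
    - [0,0,-4]
    - [-3,-2,-2]
    - [-4,-3,0]
    - [-4,-3,0]
    - [0,0,0]
  twist: [0,0,0,0,0,0,0,0,0,0]

```text
time_s: 25.05
tool_pos: [0.5019, 0.0669, 0.1914]
tool_rot: [-177.0, -4.0, -6.6]
force: [0.3, -1.7, 0.5]
grip_width: 0.0008
```

Run:
```python
from h import *
st()
a=optics.read_camera('top');g=cv2.cvtColor(a['img'],cv2.COLOR_BGR2GRAY);k=np.zeros_like(g);k[155:200,345:376]=(g<52)[155:200,345:376]
for c in cv2.findContours(k,0,1)[0]:
    if cv2.contourArea(c)>15:
        r=cv2.minAreaRect(c);q=(onz(a,[r[0]],.038)*1000)[0];print('fin',r,'depth',((q[:2]-M)@gx).round(1),'y',((q[:2]-M)@gy).round(1))
d0=cv2.absdiff(cv2.imread('pics/top0.png'),a['img']).max(2)
for n,(x0,y0,x1,y1) in dict(scoop=(180,232,220,282),mug=(192,268,226,302),grinder=(443,255,472,278),turntable=(228,97,290,157),jar=(303,98,330,134)).items(): print(n,'mean diff',d0[y0:y1,x0:x1].mean().round(1),'px>60:',(d0[y0:y1,x0:x1]>60).sum())
```

```text
t 25.05 d 4.5 y -105.7 z 191.4 yaw 1.97 rp [-176.99   -4.04] f gx 1.68 gy 0.53 z 0.51 tau [-0.09 -0.06 -0.06] w 0.0008
fin ((360.5, 173.5), (13.472647666931152, 5.963303089141846), 6.34019136428833) depth -62.0 y 11.2
scoop mean diff 7.3 px>60: 0
mug mean diff 6.5 px>60: 0
grinder mean diff 9.5 px>60: 0
turntable mean diff 10.7 px>60: 0
jar mean diff 12.0 px>60: 0
```

```bash
python3 -c "
from cell import env
print(env.sign_off())"
```

```text
the job is handed in; nothing more can be done
None
```

The drip tray is back in the grill and pushed in until it stopped solid, and I handed the job in at about 25 s of the 51 s allowed. I pinched the fin and slid the tray about 45 mm into the mouth. I then felt for the +y rail, eased out about 1.5° of cocking, and slid it home. The wrist never read more than about 11 N.

**Last checks**
- **Stop:** the tray stopped at the same depth within about 1 mm on three pushes, including two with the tray shifted sideways. After letting go, I pressed the fin's rear end with 5–11 N using shut fingers, and it did not move.
- **Depth:** the camera puts the handle 62 mm in front of the face. That makes the nose about 138 mm deep and leaves the pan end about 12 mm outside. This is right at the near end of the allowed range, and the measurement is only good to about 3 mm.
- **Bystanders:** before and after pictures show no visible change to the scoop, mug, grinder, jar or turntable. The gripper is clear of everything.

**Not confirmed**
- **Sprung plate:** I could not feel it separately from the sliding friction, so I am inferring that it is fully pressed from the solid stop.
- **Side position:** the camera showed the fin 3–6 mm to one side of where the tool measured it. I put that down to calibration and did not resolve it.
- **Flat on the shelf:** I did not measure this separately.

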